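# Make up two fastener kits at the shop counter

## Robot

A 6-joint arm with a two-finger parallel gripper is mounted at the origin on the work surface. World frame = base frame: x ahead of the robot, y to its left, z up, the work surface at z = 0. Lengths are in m, angles in rad, forces in N, time in s.
With the tool pointing down it reaches from about 0.2 to 0.875 m from the base axis. Payload 3.4 kg.
Tool frame: the origin (TCP) lies on the centre line of the jaws, within the pads' length; the fingertips stand 14 mm ahead of it and the grasp point (between the pads) lies 5 mm behind it; x points along the fingers, y is the direction in which the jaws open and shut, and the axes are right-handed (so a half turn about x gives the same grasp; the last joint's range is limited). The gripper opens to 94 mm and grips with 3 to 60 N. Pads are 16 mm wide; open, the fingers measure 119 mm over their backs; the gripper's body (75 mm by 177 mm) begins 78 mm behind the grasp point.
Start: joints at [1.218, 0.276, 1.505, -0, 1.361, -0.121], TCP at [0.132, 0.56, 0.219] pointing down, gripper open.
Joint ranges: [-2.89, 2.89], [-0.75, 2.08], [0.22, 2.7], [-1.18, 4.32], [0.11, 2.71], [-2.7, 2.7]. Speed limits (rad/s): [2.57, 2.57, 3.14, 3.14, 3.14, 3.14].

## Interface

Orientations are given as a unit quaternion [w, x, y, z].
In Python, from workcell import robot, vision, sign_off gives the robot as it stands.
- The arm moves only by the tool move_arm, never from a script. Its argument "rows" is a list of rows, each a list of 3 entries, a list of its own where there are three numbers: the opening in per cent of the stroke, from 0 (shut) to 100 (fully open), then the shift along the tool's x, y, z in mm, then the turn about the tool's x in rad. A call has 1 to 10 rows; each row shifts and turns the commanded pose from where the row before left it, along the tool's axes as they then stand; what a row does not reach is not made up. A row lasts 1/8 s, in which the tool goes at most 62.5 mm and 10.7 degrees, less where a joint would pass 70% of its speed; a pose out of reach is approached as far as the arm can. A call is refused whole if a number of a shift passes 62.5 or a number of a turn 0.188, either way. A call with a gripper value outside its range is refused whole. The fingers move at their own pace and stop on an object; "squeeze" is the grip in N (left out, the last holds). Time passes only in rows, so rows that do not move let the fingers close. It gives the time, the measured TCP pose, the force and the opening at its end, in the units of the state.
- robot.read_state(): the state, without advancing time (a new reading comes with each control period).
- vision.grab_frame(name): name is "scene" or "top" or "wrist"; returns the picture (480x640x3 uint8, red, green, blue); there is no depth.
- vision.camera_params(name): a dict with "camera_matrix" (3x3 intrinsics, pixels), "R" (3x3) and "t" (3): a world point X has camera coordinates R X + t. Camera axes: x right, y down, z forward; pixel columns grow to the right and rows downward; lengths in m; the calibration is good to about 2 mm. A picture is of the moment at which its call begins: read the wrist's pose just before it. camera_params takes no time and is no camera call; for the wrist camera it gives the pose at the moment of the call.
- sign_off(): hands the job in, once; it reports no verdict.
Trained networks look in the newest picture that a camera, given by its name, has taken for a name from the list of things; names that differ only in an ending like _2 or _b are one class to them, and where a whole thing is asked for, a point or a joint stands for the part that bears it (a point fixed in the world has none). Each returns a list of dicts, best first, with "p" (0 to 1); they miss things now and then, are a little off and sometimes report something else, mostly with a low value. They report only what shows in the picture. A call takes as long as a camera call. They do not tell look-alikes from the thing itself.
- vision.spot_in(camera, target): "point" ([column, row] as shares, 0 to 1, of the picture: columns of its width, rows of its height, amid what is visible of it).
- vision.masks_of(camera, target): "pixels" (480x640 bool, what is visible of it) and "point" ([column, row] as shares, 0 to 1, of the picture: columns of its width, rows of its height, amid what is visible of it).
The state is a dict: "time_s": time; "joint_pos": joint angles; "joint_velocities": joint speeds; "joint_torque": joint torques, N m; "tcp_pos": TCP position; "tcp_rot": TCP orientation; "contact_force": force on the tool from outside, world axes, zero at the start; "moment": the same for the moment, N m; "grip_width": opening from 0.0 (shut) to 1.0 (fully open).
Only numpy, scipy, OpenCV 4.12 (cv2) and the standard library are available. Lean on these libraries where they do the work, as an engineer would, in place of code of your own. Each camera call takes 0.05 s, during which the arm holds its last target. There are 200 camera calls.

## Task

Make up two kits from the loose stock on the counter, each piece standing upright, as it stands now, in the middle of its own cell. The blue tray gets the bright bolt in its white-floored cell, the long brass nut in the middle cell and the red levelling foot in the last cell; the orange tray gets the black bolt in its white-floored cell and the long steel nut in the other. Leave the jar, the washer and the flat nut where they are.

Things in the scene. Friction and masses are not known exactly. Their poses are not given: they have to be found in the camera images.
- bright_bolt_mid (a point): Bright zinc hex bolt standing on its head, shank up: 82 mm tall; head at the bottom 30 mm across flats, 12 mm high; round shank 20 mm in diameter, 70 mm long; about 0.23 kg. The point is on its axis half-way up, 41 mm above its underside. Its z axis points up. Loose.
- black_bolt_mid (a point): Black hex bolt standing on its head, shank up: 72 mm tall; head at the bottom 30 mm across flats, 12 mm high; round shank 20 mm in diameter, 60 mm long; about 0.2 kg. The point is on its axis half-way up, 36 mm above its underside. Its z axis points up. Loose.
- brass_nut_mid (a point): Long brass coupling nut standing on end: hexagonal bar 30 mm across flats (34.6 mm across corners), 60 mm tall, dark hole in its top; about 0.2 kg. The point is its centre, 30 mm above its underside. Its z axis points up. One pair of flats faces along its x axis, the others at 60 degrees to it either way. Loose.
- steel_nut_mid (a point): Long bright steel coupling nut standing on end: hexagonal bar 30 mm across flats (34.6 mm across corners), 60 mm tall, dark hole in its top; about 0.2 kg. The point is its centre, 30 mm above its underside. Its z axis points up. One pair of flats faces along its x axis, the others at 60 degrees to it either way. Loose.
- foot_mid (a point): Levelling foot standing on its red pad: round pad 46 mm in diameter and 16 mm high, sloping on top, round steel stem 16 mm in diameter upward from it, 84 mm tall in all; about 0.18 kg. The point is on its axis half-way up, 42 mm above its underside, on the stem. Its z axis points up. Loose.
- blue_tray: Blue kit tray fixed to the counter, 229 mm long (its y axis) by 80 mm wide (its x axis), with a row of three cells, walls 4 mm thick and 10 mm high, floor 3 mm thick. Origin: centre of its underside, on the counter; z up. Cell centres lie at y = +75 mm (the white-floored cell), 0 (middle) and -75 mm (last), x = 0; each cell is 72 mm (x) by 71 mm (y) inside.
- orange_tray: Orange kit tray fixed to the counter, 154 mm long (its y axis) by 80 mm wide (its x axis), with a row of two cells, walls 4 mm thick and 10 mm high, floor 3 mm thick. Origin: centre of its underside, on the counter; z up. Cell centres lie at y = -37.5 mm (the white-floored cell) and +37.5 mm (the other), x = 0; each cell is 72 mm (x) by 71 mm (y) inside.
- jar_mid (a point): Small amber glass jar with a green cap, 44 mm in diameter, 55 mm tall, loose; not part of the kits, to be left alone. The point is its centre, 27.5 mm above its underside.
- washer_mid (a point): Bright flat washer lying on the counter, 48 mm in outer diameter, 22 mm hole, 4 mm thick, loose; not part of the kits, to be left alone. The point is its centre.
- flat_nut_mid (a point): Bright ordinary hex nut lying flat, 30 mm across flats and only 16 mm high, loose; not part of the kits, to be left alone. The point is its centre, 8 mm above its underside.
There are look-alikes about, which are no part of the job. Leave any pink or purple look-alike of the part that bears steel_nut_mid alone. Leave any pink look-alike of the part that bears bright_bolt_mid alone.

How it is judged:
By the outcome, as a careful person would: the job done as asked, in the order asked, and still so for the second after the job is handed in, with the robot touching nothing.
It also fails if it takes over 131 s, if anything falls off the work surface, if the arm or the gripper's body presses on something with over 40 N, if the wrist force passes 120 N, or if a joint passes its speed limit or range.

## Working session

There is one attempt and no reset: what is moved stays moved. The work goes in short steps, Python scripts to look and compute and a tool call to move; the robot and the scene stay as the last step left them, time stands still between calls to the robot, and variables do not carry over. Pictures are saved under pics/ and viewed, about 12 in all and at most 16, crops included, and the job is handed in when it is done.

Besides the shell and the picture viewer there is one more tool, called after "Request:" by a JSON object that holds its "method" and its "body". move_arm: Moves the arm, as the interface text tells. Its arguments: {"type":"object","properties":{"rows":{"type":"array"},"squeeze":{"type":"number"}},"required":["rows"]}

```bash
mkdir -p pics; ls
cat > h.py <<'E'
import numpy as np, cv2
from workcell import robot, vision, sign_off
def save(cam,name):
    im=vision.grab_frame(cam); cv2.imwrite(f'pics/{name}.png',cv2.cvtColor(im,cv2.COLOR_RGB2BGR)); return im
def ray(cam,u,v,z):
    P=vision.camera_params(cam);K=np.array(P['camera_matrix']);R=np.array(P['R']);t=np.array(P['t'])
    d=R.T@np.linalg.solve(K,[u,v,1]);c=-R.T@t
    return c+d*(z-c[2])/d[2]
def proj(cam,X):
    P=vision.camera_params(cam);p=np.array(P['camera_matrix'])@(np.array(P['R'])@np.array(X)+np.array(P['t']));return p[:2]/p[2]
E
python3 - <<'E'
from h import *
s=robot.read_state();print(s)
for c in ['top','scene']:
    save(c,c+'0'); P=vision.camera_params(c); print(c,np.round(-np.array(P['R']).T@P['t'],3))
for n,z in [('bright_bolt_mid',.041),('black_bolt_mid',.036),('brass_nut_mid',.03),('steel_nut_mid',.03),('foot_mid',.042),('blue_tray',.003),('orange_tray',.003),('jar_mid',.0275),('washer_mid',.002),('flat_nut_mid',.008)]:
    vision
    for r in vision.spot_in('top',n)[:4]:
        u,v=r['point'][0]*640,r['point'][1]*480
        print(n,round(r['p'],2),round(u),round(v),ray('top',u,v,z).round(3))
E
```

```text
pics
{'time_s': 0.0, 'joint_pos': array([ 1.21801968e+00,  2.76598121e-01,  1.50610981e+00, -7.07200922e-06,
        1.36066474e+00, -1.21018864e-01]), 'joint_velocities': array([-0.00020617,  0.00021374, -0.00158183, -0.00040203,  0.00107206,
       -0.0001207 ]), 'joint_torque': array([ 8.74048437e-04, -4.04574680e+01, -2.37228978e+01,  7.03236298e-02,
        3.42095923e-02, -1.34095785e-04]), 'tcp_pos': array([0.1319066 , 0.55912623, 0.21861222]), 'tcp_rot': array([ 0.70221907,  0.08114262,  0.70250971, -0.08236727]), 'contact_force': array([ 0.63326154, -0.21207434, -0.25302351]), 'moment': array([ 0.05737135,  0.01512113, -0.00181138]), 'grip_width': 0.9999407078712362}
top [ 0.348 -0.007  1.129]
scene [ 1.274 -0.259  0.881]
bright_bolt_mid 0.61 192 209 [0.611 0.319 0.041]
bright_bolt_mid 0.5 220 203 [0.626 0.251 0.041]
black_bolt_mid 0.51 380 195 [ 0.655 -0.144  0.036]
black_bolt_mid 0.48 347 217 [ 0.597 -0.064  0.036]
brass_nut_mid 0.69 172 253 [0.502 0.361 0.03 ]
steel_nut_mid 0.75 471 226 [ 0.58  -0.369  0.03 ]
steel_nut_mid 0.52 470 261 [ 0.493 -0.363  0.03 ]
steel_nut_mid 0.49 497 281 [ 0.447 -0.426  0.03 ]
foot_mid 0.57 308 193 [0.654 0.035 0.042]
foot_mid 0.45 347 217 [ 0.594 -0.062  0.042]
blue_tray 0.75 383 278 [ 0.451 -0.156  0.003]
orange_tray 0.69 253 265 [0.479 0.168 0.003]
orange_tray 0.51 346 216 [ 0.607 -0.063  0.003]
jar_mid 0.64 260 219 [0.589 0.152 0.028]
washer_mid 0.62 424 220 [ 0.602 -0.26   0.002]
```

Run:
```python
import cv2
a=cv2.imread('pics/top0.png')[165:345,130:530]
cv2.imwrite('pics/topc.png',cv2.resize(a,None,fx=2,fy=2,interpolation=cv2.INTER_CUBIC))
```

```text
(no output)
```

View pics/topc.png

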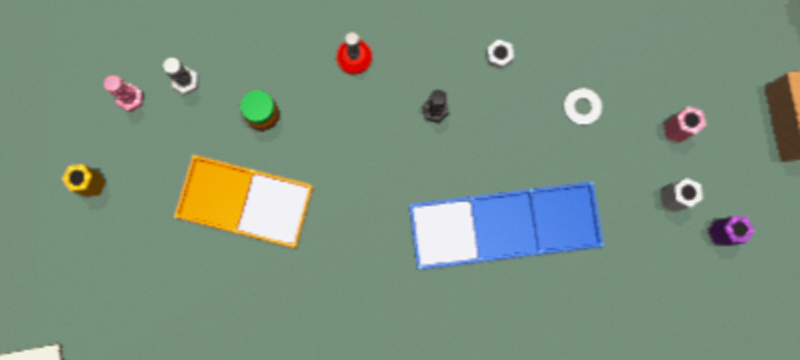

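View pics/scene0.png

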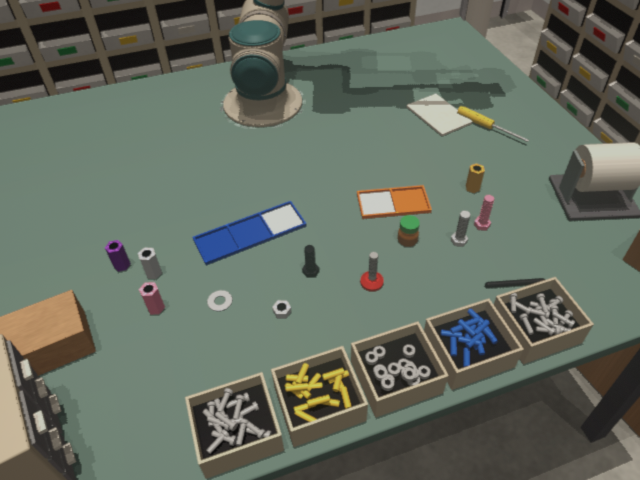

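Two pictures viewed so far. In the top view, candidates at (col,row):
- **Bright bolt:** (220,203) is zinc, (192,209) is pink. The zinc one fits.
- **Steel nut:** (470,261) is bright steel, (471,226) is pink and (497,281) is purple. The steel one fits.
- **Black bolt:** (347,217).
- **Brass nut:** (172,253).
- **Red foot:** (308,193).

The enlarged crop confirms these colours.

```bash
cat >> h.py <<'E'
def ring(r,z,n=24,yaw=0):
    a=np.arange(n)*2*np.pi/n+yaw; return np.c_[r*np.cos(a),r*np.sin(a),0*a+z]
B={'bright_bolt_mid':[(.0165,0),(.0165,.012),(.01,.012),(.01,.082)],'black_bolt_mid':[(.0165,0),(.0165,.012),(.01,.012),(.01,.072)],
 'brass_nut_mid':[(.0165,0),(.0165,.06)],'steel_nut_mid':[(.0165,0),(.0165,.06)],'foot_mid':[(.023,0),(.023,.01),(.008,.016),(.008,.084)]}
def fit(cam,name,mask,x0,zoff=0):
    pts=np.vstack([ring(r,z+zoff) for r,z in B[name]])
    def bc(xy):
        p=np.array([proj(cam,q+[xy[0],xy[1],0]) for q in pts]);return np.r_[p.min(0),p.max(0)]
    ys,xs=np.where(mask);b=np.array([xs.min(),ys.min(),xs.max()+1,ys.max()+1])
    from scipy.optimize import least_squares
    r=least_squares(lambda q:bc(q)-b,x0,x_scale=.01,diff_step=1e-3,loss='soft_l1');return r.x,r.fun
E
python3 - <<'E'
from h import *
s=robot.read_state()
from scipy.spatial.transform import Rotation as Ro
q=s['tcp_rot'];print(Ro.from_quat([*q[1:],q[0]]).as_matrix().round(3))
P=vision.camera_params('wrist');c=-np.array(P['R']).T@P['t'];print('wristcam',c.round(3),np.array(P['R']).round(3),np.array(P['camera_matrix']).round(1))
W={'bright_bolt_mid':(.626,.251),'black_bolt_mid':(.597,-.064),'brass_nut_mid':(.502,.361),'steel_nut_mid':(.493,-.363),'foot_mid':(.654,.035)}
ims={c:vision.grab_frame(c) for c in ['top','scene']}
for n,w in W.items():
  for c in ['top','scene']:
    e=proj(c,[*w,.04])
    for m in vision.masks_of(c,n):
        pt=np.array(m['point'])*[640,480]
        if np.linalg.norm(pt-e)<20:
            x,f=fit(c,n,m['pixels'],w);print(n,c,round(m['p'],2),x.round(4),f.round(1),ims[c][m['pixels']].mean(0).round());break
hsv=cv2.cvtColor(ims['top'],cv2.COLOR_RGB2HSV)
for n in ['blue_tray','orange_tray']:
    m=vision.masks_of('top',n)[0];k=m['pixels'].astype(np.uint8)
    cn=max(cv2.findContours(k,0,2)[0],key=cv2.contourArea)
    bx=cv2.boxPoints(cv2.minAreaRect(cn));X=np.array([ray('top',u+.0,v+.0,.01)[:2] for u,v in bx])
    wm=(k>0)&(hsv[...,1]<60)&(hsv[...,2]>180);ys,xs=np.where(wm)
    ctr=X.mean(0);wh=ray('top',xs.mean()+.5,ys.mean()+.5,.003)[:2]
    L=[np.linalg.norm(X[i]-X[i-1]) for i in range(4)]
    print(n,m['p'],'ctr',ctr.round(4),'white',wh.round(4),'sides',np.round(L,3),X.round(4).tolist())
E
```

```text
[[ 0.     0.23   0.973]
 [ 0.     0.973 -0.23 ]
 [-1.     0.    -0.   ]]
wristcam [0.065 0.576 0.383] [[ 0.231  0.973  0.   ]
 [ 0.945 -0.224  0.239]
 [ 0.232 -0.055 -0.971]] [[391.4   0.  318.4]
 [  0.  391.4 243.9]
 [  0.    0.    1. ]]
bright_bolt_mid top 0.69 [0.6281 0.2531] [-0.1 -0.4  0.1  0.4] [155. 153. 148.]
bright_bolt_mid scene 0.62 [0.6309 0.2515] [-0.8 -1.5  0.7  1.3] [105. 105. 101.]
black_bolt_mid top 0.68 [ 0.5958 -0.0642] [-0.7 -0.9  0.7  1. ] [65. 62. 59.]
black_bolt_mid scene 0.91 [ 0.6007 -0.0642] [ 0.7 -0.4 -0.7  0.4] [49. 55. 51.]
brass_nut_mid top 0.61 [0.4933 0.3599] [ 0.7 -0.4 -0.8  0.4] [136. 111.  32.]
brass_nut_mid scene 0.84 [0.4986 0.3628] [-0.3 -0.3  0.3  0.3] [106.  87.  51.]
steel_nut_mid top 0.66 [ 0.4898 -0.3629] [-1.3 -0.8  1.2  0.8] [130. 129. 126.]
steel_nut_mid scene 0.85 [ 0.4922 -0.3608] [-0.7 -0.1  0.7  0.1] [104. 104. 101.]
foot_mid top 0.55 [0.6649 0.0383] [-0.1 -1.1  0.1  1.3] [186.  55.  46.]
foot_mid scene 0.61 [0.6694 0.0399] [-0.3  0.4  0.3 -0.4] [129.  75.  68.]
blue_tray 0.81 ctr [ 0.4533 -0.1522] white [ 0.4417 -0.0799] sides [0.081 0.232 0.081 0.229] [[0.4772, -0.0327], [0.51, -0.2622], [0.429, -0.2702], [0.3971, -0.0437]]
orange_tray 0.88 ctr [0.4769 0.1714] white [0.4675 0.1336] sides [0.155 0.08  0.157 0.08 ] [[0.4551, 0.2548], [0.534, 0.24], [0.4983, 0.087], [0.4204, 0.1038]]
```

Request:
{"method": "move_arm", "body": {"rows": [[55,[0,0,0],-0.116],[55,[0,0,0],-0.116],[55,[0,-35,50],0],[55,[0,-35,50],0],[55,[0,-35,50],0],[55,[0,-35,50],0],[55,[0,-35,50],0],[55,[0,-35,50],0],[55,[0,-35,50],0],[55,[0,-35,50],0]], "squeeze": 25}}

```text
time_s: 2.55
tcp_pos: [0.5337, 0.2785, 0.2197]
tcp_rot: [0.707, 0.0, 0.707, 0.0]
contact_force: [0.3, 0.6, -0.1]
grip_width: 0.55
```

```bash
cat >> h.py <<'E'
from scipy.spatial.transform import Rotation as Ro
def axes():
    s=robot.read_state();q=s['tcp_rot'];return s,Ro.from_quat([*q[1:],q[0]]).as_matrix()
def togo(X):
    s,M=axes();return (M.T@(np.array(X)-s['tcp_pos'])*1000).round(1)
def wfit(name,w,zoff=0,pic=None):
    s,M=axes();print('t',round(s['time_s'],2),'tcp',s['tcp_pos'].round(4),'yaw',np.arctan2(M[0,1],M[1,1]).round(4),'f',s['contact_force'].round(1),'g',round(s['grip_width'],3))
    im=save('wrist',pic or 'w');e=proj('wrist',[*w,.04]);out=None
    for m in vision.masks_of('wrist',name):
        pt=np.array(m['point'])*[640,480];ok=np.linalg.norm(pt-e)<60
        print(name,round(m['p'],2),pt.round(),'<-' if ok else '',im[m['pixels']].mean(0).round())
        if ok and out is None:
            x,f=fit('wrist',name,m['pixels'],w,zoff);out=x;print('fit',x.round(4),f.round(1),'expected px',e.round())
    return out
E
python3 - <<'E'
from h import *
x=wfit('bright_bolt_mid',(.629,.252),pic='w1')
if x is not None: print(togo([*x,.2]),togo([*x,.045]))
E
```

```text
t 2.55 tcp [0.5337 0.2785 0.2197] yaw 0.0 f [ 0.3  0.6 -0.1] g 0.55
bright_bolt_mid 0.9 [365. 301.]  [163. 101. 119.]
bright_bolt_mid 0.89 [293. 321.] <- [125. 127. 123.]
fit [0.6326 0.2511] [-0.8 -1.4  1.3  1. ] expected px [297. 317.]
[ 19.2 -24.2  95.4] [174.2 -23.9  94.9]
```

View pics/w1.png

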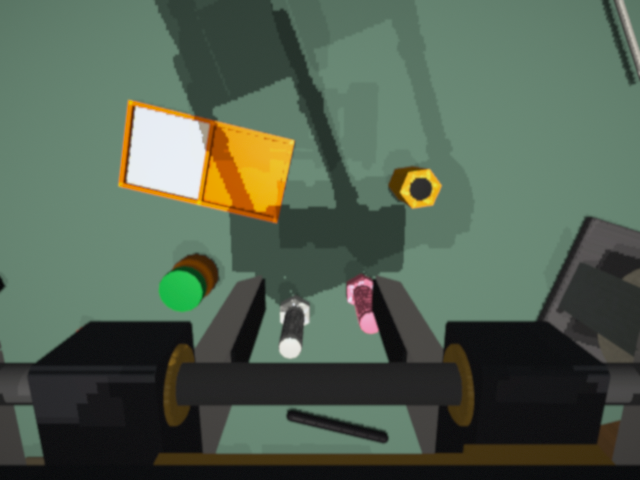

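Picture 3: the bright bolt is at (293,321) between the fingers and the pink one is to the right at (365,301). The orange tray is at (205,160) and the brass nut at (420,188). I'll reach for the bright bolt.

Request:
{"method": "move_arm", "body": {"rows": [[55,[5,-12,47],0],[55,[14,-12,47],0],[55,[0,0,0],0],[55,[50,0,0],0],[55,[50,0,0],0],[55,[35,0,0],0],[55,[20,0,0],0],[55,[0,0,0],0]]}}

```text
time_s: 3.65
tcp_pos: [0.6235, 0.2563, 0.0442]
tcp_rot: [0.706, -0.001, 0.709, 0.0]
contact_force: [-0.2, 1.4, 0.1]
grip_width: 0.55
```

Run:
```python
from h import *
x=wfit('bright_bolt_mid',(.631,.2515),pic='w2')
if x is not None: print(togo([*x,.045]))
```

```text
t 3.65 tcp [0.6235 0.2563 0.0442] yaw -0.0011 f [-0.2  1.4  0.1] g 0.55
bright_bolt_mid 0.74 [312. 309.] <- [88. 88. 86.]Traceback (most recent call last):
  File "<stdin>", line 2, in <module>
  File "h.py", line 34, in wfit
    x,f=fit('wrist',name,m['pixels'],w,zoff);out=x;print('fit',x.round(4),f.round(1),'expected px',e.round())
        ~~~^^^^^^^^^^^^^^^^^^^^^^^^^^^^^^^^^
  File "h.py", line 21, in fit
    r=least_squares(lambda q:bc(q)-b,x0,x_scale=.01,diff_step=1e-3,loss='soft_l1');return r.x,r.fun
    return func(*args, **kwargs)
    result = trf(vector_fun.fun, vector_fun.jac, x0, f0, J0, lb, ub, ftol, xtol,
                 gtol, max_nfev, x_scale, loss_function, tr_solver,
                 tr_options.copy(), verbose, callback=callback_wrapped)
    return trf_no_bounds(
        fun, jac, x0, f0, J0, ftol, xtol, gtol, max_nfev, x_scale,
        loss_function, tr_solver, tr_options, verbose, callback=callback)
    J = jac(x)
    self._update_jac()
    ~~~~~~~~~~~~~~~~^^
    self.J = self.jac_wrapped(xp_copy(self.x), f0=self.f)
             ~~~~~~~~~~~~~~~~^^^^^^^^^^^^^^^^^^^
[... 732 characters left out ...]
1d(self.fun(x))
                         ~~~~~~~~^^^
    return self.f(x, *self.args, **self.kwargs)
           ~~~~~~^^^^^^^^^^^^^^^^^^^^^^^^^^^^^^
  File "h.py", line 21, in <lambda>
    r=least_squares(lambda q:bc(q)-b,x0,x_scale=.01,diff_step=1e-3,loss='soft_l1');return r.x,r.fun
                             ~~^^^
  File "h.py", line 18, in bc
    p=np.array([proj(cam,q+[xy[0],xy[1],0]) for q in pts]);return np.r_[p.min(0),p.max(0)]
                ~~~~^^^^^^^^^^^^^^^^^^^^^^^
  File "h.py", line 10, in proj
    P=vision.camera_params(cam);p=np.array(P['camera_matrix'])@(np.array(P['R'])@np.array(X)+np.array(P['t']));return p[:2]/p[2]
ValueError: time passes only in moves, steps and waits
```

View pics/w2.png

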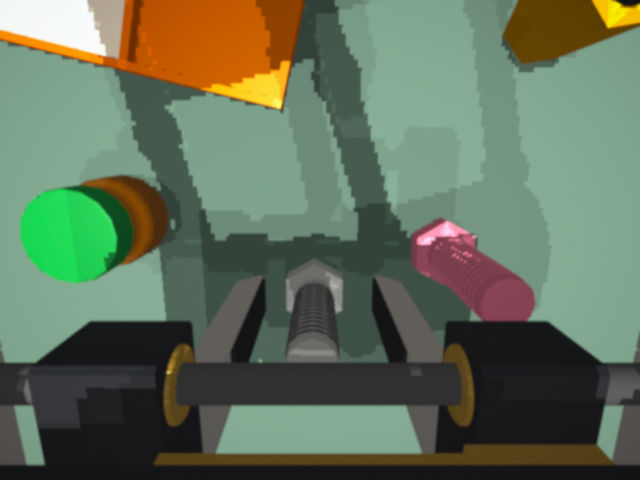

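Run:
```python
s=open('h.py').read()
s=s.replace("def fit(","def proj_P(P,X):\n    p=P[0]@(P[1]@np.array(X).T+P[2][:,None]);return (p[:2]/p[2]).T\ndef fit(")
s=s.replace("    def bc(xy):","    P=vision.camera_params(cam);P=[np.array(P[k]) for k in ('camera_matrix','R','t')]\n    def bc(xy):")
s=s.replace("p=np.array([proj(cam,q+[xy[0],xy[1],0]) for q in pts]);return","p=proj_P(P,pts+[xy[0],xy[1],0]);return")
open('h.py','w').write(s)
from h import *
print(robot.read_state()['tcp_pos'],togo([.631,.2515,.045]))
```

```text
[0.62589791 0.25662017 0.04662134] [ 1.6 -5.1  5.1]
```

Picture 4: the bolt is between the open fingers at (314,310), 2–4 mm off centre. I'll centre and close.

Request:
{"method": "move_arm", "body": {"rows": [[55,[1,-4,5],0],[55,[0,0,0],0],[10,[0,0,0],0],[10,[0,0,0],0],[10,[0,0,0],0],[10,[0,0,0],0],[10,[0,0,0],0],[10,[0,0,0],0]]}}

```text
time_s: 4.75
tcp_pos: [0.6313, 0.2522, 0.0446]
tcp_rot: [0.707, 0.0, 0.707, 0.0]
contact_force: [-0.1, 2.9, 0.8]
grip_width: 0.206
```

Run:
```python
from h import *
s,M=axes();print(s['time_s'],s['tcp_pos'],s['grip_width'],s['contact_force'],togo([.4425,-.079,.2]))
```

```text
4.75 [0.63127323 0.25216715 0.04461633] 0.20576973285721373 [-0.08372156  2.92374479  0.7618634 ] [-155.7 -331.  -188.8]
```

Request:
{"method": "move_arm", "body": {"rows": [[10,[-20,0,0],0],[10,[-45,0,0],0],[10,[-45,0,0],0],[10,[0,-47,-27],0],[10,[0,-47,-27],0],[10,[0,-47,-27],0],[10,[0,-47,-27],0],[10,[0,-47,-27],0],[10,[0,-47,-27],0],[10,[0,-47,-27],0]]}}

```text
time_s: 6.0
tcp_pos: [0.4405, -0.0788, 0.154]
tcp_rot: [0.707, -0.001, 0.708, 0.0]
contact_force: [0.9, 0.2, -2.2]
grip_width: 0.207
```

Request:
{"method": "move_arm", "body": {"rows": [[10,[0,0,0],0],[10,[0,0,0],0]]}}

```text
time_s: 6.25
tcp_pos: [0.4421, -0.0773, 0.1543]
tcp_rot: [0.707, 0.001, 0.707, -0.0]
contact_force: [-0.7, -0.1, -2.4]
grip_width: 0.208
```

Run:
```python
from h import *
s,M=axes();print(s['time_s'],s['tcp_pos'],s['grip_width'],s['contact_force'],togo([.4425,-.079,.048]))
save('wrist','w3');save('top','t3')
for n in ['blue_tray']:
  for c in ['wrist','top']:
    ms=vision.masks_of(c,n)
    if not ms: continue
    m=ms[0];k=m['pixels'].astype(np.uint8)
    im=cv2.cvtColor(cv2.imread('pics/w3.png' if c=='wrist' else 'pics/t3.png'),cv2.COLOR_BGR2HSV)
    cn=max(cv2.findContours(k,0,2)[0],key=cv2.contourArea)
    bx=cv2.boxPoints(cv2.minAreaRect(cn));X=np.array([ray(c,u,v,.01)[:2] for u,v in bx]);print(c,m['p'],X.round(4).tolist(),X.mean(0))
    if c=='wrist':
        for p in ([.4425,-.079,.003],[.4533,-.1522,.003]):print(proj(c,p))
```

```text
6.25 [ 0.44206826 -0.07726118  0.1542743 ] 0.20787798312342687 [-0.68813006 -0.14009294 -2.39694997] [106.3  -1.8   0.5]
wrist 0.87 [[0.4291, -0.2684], [0.3979, -0.0434], [0.4783, -0.03], [0.5135, -0.2692]] [ 0.45467748 -0.15271529]
[314.95946658 233.72837435]
[226.67694773 246.3854706 ]
top 0.85 [[0.4294, -0.0408], [0.4318, -0.1803], [0.4003, -0.18], [0.3979, -0.0411]] [ 0.41486496 -0.11056003]
```

View pics/w3.png

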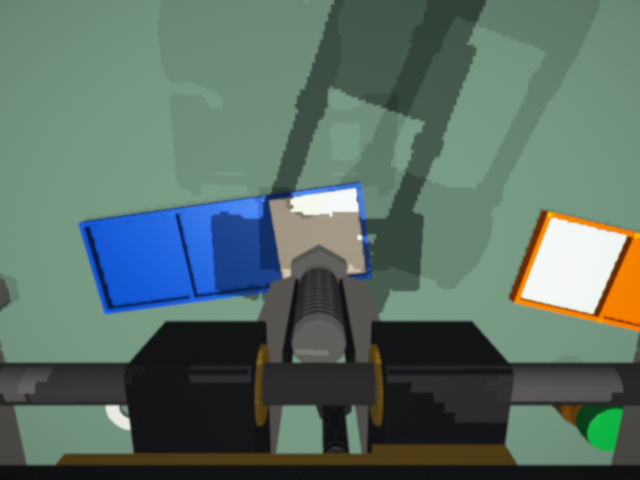

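Picture 5: the bolt hangs upright in the jaws over the white cell at (315,234). The tray's centre agrees with the top view to 1.5 mm. I'll lower it.

Request:
{"method": "move_arm", "body": {"rows": [[10,[40,-2,0],0],[10,[35,0,0],0],[10,[20,0,0],0],[10,[8,0,0],0],[10,[3,0,0],0],[10,[0,0,0],0],[45,[0,0,0],0],[45,[0,0,0],0],[45,[0,0,0],0]]}}

```text
time_s: 7.58
tcp_pos: [0.4426, -0.0794, 0.0489]
tcp_rot: [0.708, -0.0, 0.707, -0.0]
contact_force: [-0.1, -0.5, 0.1]
grip_width: 0.447
```

Run:
```python
from h import *
s,M=axes();print(s['time_s'],s['tcp_pos'],s['grip_width'],s['contact_force'],togo([.4425,-.079,.2]),togo([.42,.36,.2]))
```

```text
7.575 [ 0.4426143  -0.07944805  0.04894517] 0.4466939322202705 [-0.07232731 -0.53298445  0.08936688] [-1.511e+02  4.000e-01  1.000e-01] [-151.2  439.4  -22.4]
```

Request:
{"method": "move_arm", "body": {"rows": [[45,[-20,0,0],0],[45,[-60,0,0],0],[45,[-60,0,0],0],[60,[0,58,0],0],[60,[0,58,0],0],[60,[0,58,0],0],[60,[0,58,0],0],[60,[0,58,0],0],[60,[0,58,0],0],[60,[0,58,0],0]]}}

```text
time_s: 8.82
tcp_pos: [0.442, 0.3286, 0.1888]
tcp_rot: [0.707, -0.0, 0.707, 0.0]
contact_force: [0.9, -0.2, 0.1]
grip_width: 0.6
```

Request:
{"method": "move_arm", "body": {"rows": [[60,[0,35,0],0],[60,[0,0,0],0]]}}

```text
time_s: 9.07
tcp_pos: [0.4419, 0.3638, 0.1881]
tcp_rot: [0.707, -0.001, 0.707, 0.001]
contact_force: [-0.2, 0.8, -0.4]
grip_width: 0.604
```

Run:
```python
from h import *
x=wfit('brass_nut_mid',(.497,.361),pic='w4')
if x is not None: print(togo([*x,.2]),togo([*x,.033]))
c=proj('wrist',[.497,.361,.06]);im=cv2.imread('pics/w4.png');u,v=c.astype(int);print(c)
h=60;cv2.imwrite('pics/w4c.png',cv2.resize(im[max(0,v-h):v+h,u-80:u+80],None,fx=4,fy=4,interpolation=cv2.INTER_CUBIC))
save('top','t4')
```

```text
t 9.07 tcp [0.4419 0.3638 0.1881] yaw -0.0035 f [-0.2  0.8 -0.4] g 0.604
brass_nut_mid 0.72 [315. 298.] <- [113.  81.  13.]
fit [0.4971 0.3603] [ 0.9 -1.  -0.9  0.8] expected px [317. 298.]
[-11.8  -0.8  55.3] [155.2  -0.6  55.3]
[318.34278667 307.66413332]
```

View pics/w4c.png

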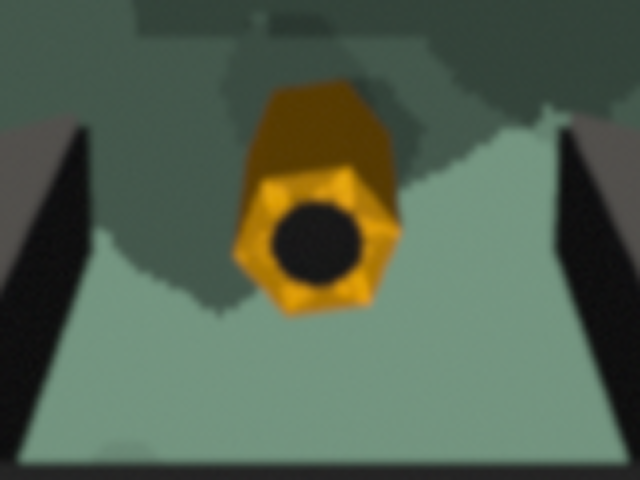

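Picture 6: the brass nut's top is at crop (318,242), with a flat normal about 21° from the jaw axis, right and downward. I turn +0.36 and descend.

Request:
{"method": "move_arm", "body": {"rows": [[60,[0,-0.5,40],0],[60,[0,0,15],0.18],[60,[0,0,0],0.18],[60,[0,0,0],0],[60,[55,0,0],0],[60,[50,0,0],0],[60,[35,0,0],0],[60,[15,0,0],0],[60,[0,0,0],0]]}}

```text
time_s: 10.35
tcp_pos: [0.497, 0.3607, 0.0333]
tcp_rot: [0.695, 0.126, 0.696, -0.126]
contact_force: [0.2, 0.6, 0.2]
grip_width: 0.6
```

Run:
```python
from h import *
s,M=axes();print(s['time_s'],s['tcp_pos'],s['grip_width'],s['contact_force'],'yaw',np.arctan2(M[0,1],M[1,1]),togo([.497,.3605,.033]))
t=cv2.imread('pics/t4.png');w=save('wrist','w5')
u,v=proj('top',[.4425,-.079,.04]).astype(int)
a=cv2.resize(t[v-40:v+40,u-53:u+53],(400,302));b=cv2.resize(w[...,::-1],(400,302))
cv2.imwrite('pics/c5.png',np.hstack([a,b]))
```

```text
10.35 [0.49697971 0.36068936 0.0332703 ] 0.6001534847935963 [0.18364832 0.57646964 0.21572816] yaw 0.3589576396642607 [ 0.3 -0.2  0.1]
```

View pics/c5.png

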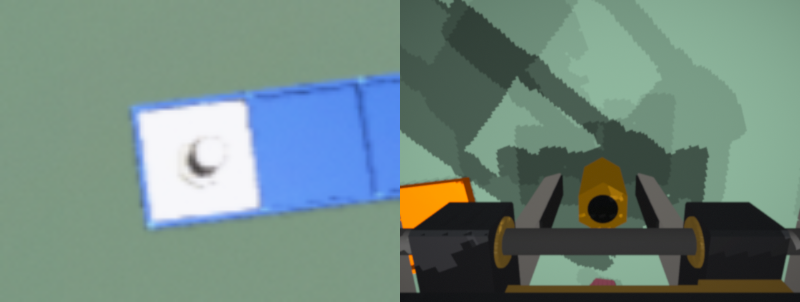

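Picture 7: the bright bolt stands mid-cell at crop (207,158). The brass nut is square between the fingers at (603,205). I'll close, lift, and turn back.

Request:
{"method": "move_arm", "body": {"rows": [[15,[0,0,0],0],[15,[0,0,0],0],[15,[0,0,0],0],[15,[0,0,0],0],[15,[-20,0,0],0],[15,[-50,0,0],0],[15,[-50,0,0],0],[15,[0,0,0],-0.18],[15,[0,0,0],-0.18],[15,[0,0,0],0]]}}

```text
time_s: 11.65
tcp_pos: [0.4966, 0.3609, 0.153]
tcp_rot: [0.707, 0.0, 0.707, -0.001]
contact_force: [0.2, 0.3, -2.3]
grip_width: 0.313
```

Run:
```python
from h import *
s,M=axes();print(s['time_s'],s['tcp_pos'],s['grip_width'],s['contact_force'],'yaw',np.arctan2(M[0,1],M[1,1]),togo([.454,-.1525,.037]))
```

```text
11.65 [0.49664872 0.36091797 0.15297815] 0.31344438773686145 [ 0.21131154  0.34515087 -2.25885351] yaw 0.0018604344058081653 [ 116.4 -513.4  -41.6]
```

Request:
{"method": "move_arm", "body": {"rows": [[15,[0,-57,-4.7],0],[15,[0,-57,-4.7],0],[15,[0,-57,-4.7],0],[15,[0,-57,-4.7],0],[15,[0,-57,-4.7],0],[15,[0,-57,-4.7],0],[15,[0,-57,-4.7],0],[15,[0,-57,-4.7],0],[15,[0,-57,-4.7],0],[15,[0,0,0],0]]}}

```text
time_s: 12.9
tcp_pos: [0.4547, -0.1556, 0.1532]
tcp_rot: [0.707, 0.003, 0.707, -0.003]
contact_force: [-0.1, 1.0, -2.0]
grip_width: 0.319
```

Request:
{"method": "move_arm", "body": {"rows": [[15,[0,0,0],0],[15,[0,0,0],0]]}}

```text
time_s: 13.15
tcp_pos: [0.4548, -0.1503, 0.1532]
tcp_rot: [0.707, -0.0, 0.707, 0.001]
contact_force: [-0.3, 0.3, -1.9]
grip_width: 0.319
```

Run:
```python
from h import *
s,M=axes();print(s['time_s'],s['tcp_pos'],s['grip_width'],s['contact_force'],'yaw',np.arctan2(M[0,1],M[1,1]),togo([.454,-.1525,.037]))
```

```text
13.15 [ 0.45476326 -0.15030265  0.1532176 ] 0.3189228682681542 [-0.28616242  0.34531235 -1.87674156] yaw -0.000982270760357223 [116.2  -2.3  -0.7]
```

Request:
{"method": "move_arm", "body": {"rows": [[15,[40,-2,-0.5],0],[15,[40,0,0],0],[15,[22,0,0],0],[15,[10,0,0],0],[15,[4,0,0],0],[15,[0,0,0],0],[48,[0,0,0],0],[48,[0,0,0],0],[48,[-20,0,0],0],[48,[-60,0,0],0]]}}

```text
time_s: 14.4
tcp_pos: [0.4525, -0.1529, 0.1163]
tcp_rot: [0.705, 0.001, 0.709, 0.001]
contact_force: [0.1, -0.4, -0.1]
grip_width: 0.478
```

Run:
```python
from h import *
s,M=axes();print(s['time_s'],s['tcp_pos'],s['grip_width'],s['contact_force'],'yaw',np.arctan2(M[0,1],M[1,1]),togo([.58,.039,.2]))
```

```text
14.4 [ 0.45245918 -0.1529331   0.11634627] 0.4780044217423873 [ 0.14283528 -0.35851836 -0.14864277] yaw 0.00019877773413634825 [-83.8 192.2 127. ]
```

Request:
{"method": "move_arm", "body": {"rows": [[48,[-50,0,0],0],[55,[-34,0,0],0],[60,[0,48,32],0],[60,[0,48,32],0],[60,[0,48,32],0],[60,[0,48,32],0],[60,[0,0,0],0],[60,[0,0,0],0],[60,[0,0,0],0]]}}

```text
time_s: 15.52
tcp_pos: [0.5816, 0.037, 0.2017]
tcp_rot: [0.707, 0.0, 0.707, -0.001]
contact_force: [-0.5, 0.4, 0.8]
grip_width: 0.599
```

Run:
```python
from h import *
x=wfit('foot_mid',(.667,.039),pic='w6')
if x is not None: print(togo([*x,.2]),togo([*x,.05]))
save('top','t6')
```

```text
t 15.53 tcp [0.5816 0.037  0.2017] yaw 0.0013 f [-0.5  0.4  0.8] g 0.599
foot_mid 0.78 [322. 315.] <- [140.  51.  44.]
fit [0.6665 0.0414] [-0.6 -0.9  0.6  0.7] expected px [321. 324.]
foot_mid 0.32 [455. 237.]  [ 47. 122.  50.]
[ 1.8  4.5 84.7] [151.8   4.5  84.7]
```

View pics/w6.png

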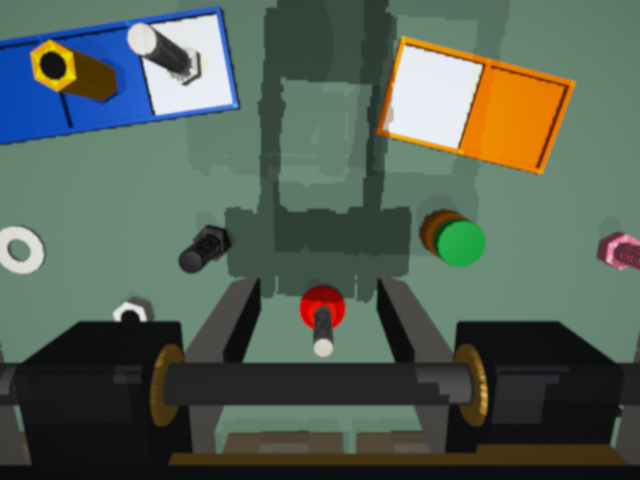

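Picture 8: the red foot is at (322,315) between the fingers. Both blue-tray pieces stand upright in their cells. Grasp next.

Request:
{"method": "move_arm", "body": {"rows": [[60,[0,4,50],0],[60,[0,0,35],0],[60,[0,0,0],0],[60,[55,0,0],0],[60,[50,0,0],0],[60,[32,0,0],0],[60,[15,0,0],0],[60,[0,0,0],0],[60,[0,0,0],0]]}}

```text
time_s: 16.8
tcp_pos: [0.6685, 0.0421, 0.0513]
tcp_rot: [0.708, -0.0, 0.706, -0.0]
contact_force: [1.2, -0.7, -0.6]
grip_width: 0.602
```

Run:
```python
from h import *
print(togo([.6668,.0405,.05]))
x=wfit('foot_mid',(.667,.040),pic='w7')
if x is not None:print(togo([*x,.05]))
```

```text
[ 1.3 -1.6 -1.7]
t 16.8 tcp [0.6685 0.0421 0.0513] yaw -0.0 f [ 1.2 -0.7 -0.6] g 0.602
foot_mid 0.97 [318. 281.] <- [99. 41. 37.]
fit [0.6663 0.041 ] [-0.9 -1.2  0.9  0.7] expected px [314. 294.]
[ 1.4 -1.2 -2.3]
```

Request:
{"method": "move_arm", "body": {"rows": [[60,[1,-1,-2],0],[8,[0,0,0],0],[8,[0,0,0],0],[8,[0,0,0],0],[8,[0,0,0],0],[8,[0,0,0],0],[8,[0,0,0],0],[8,[-20,0,0],0],[8,[-50,0,0],0],[8,[-50,0,0],0]]}}

```text
time_s: 18.15
tcp_pos: [0.6648, 0.0414, 0.1688]
tcp_rot: [0.706, 0.0, 0.708, 0.0]
contact_force: [-0.6, -0.9, -2.1]
grip_width: 0.168
```

Run:
```python
from h import *
s,M=axes();print(s['time_s'],s['tcp_pos'],s['grip_width'],s['contact_force'],'yaw',np.arctan2(M[0,1],M[1,1]),togo([.4647,-.2268,.053]))
```

```text
18.15 [0.66477857 0.04136823 0.16878008] 0.16829288806995726 [-0.64724326 -0.90228118 -2.13791594] yaw -0.00021246479157664418 [ 116.1 -268.2 -199.9]
```

Request:
{"method": "move_arm", "body": {"rows": [[8,[0,-38.3,-28.8],0],[8,[0,-38.3,-28.8],0],[8,[0,-38.3,-28.8],0],[8,[0,-38.3,-28.8],0],[8,[0,-38.3,-28.8],0],[8,[0,-38.3,-28.8],0],[8,[0,-38.3,-28.8],0],[8,[0,0,0],0],[8,[0,0,0],0],[8,[0,0,0],0]]}}

```text
time_s: 19.4
tcp_pos: [0.4645, -0.2259, 0.1683]
tcp_rot: [0.707, -0.0, 0.707, 0.001]
contact_force: [-0.6, 0.8, -2.2]
grip_width: 0.166
```

Run:
```python
from h import *
save('wrist','w8')
s,M=axes();print(s['time_s'],s['tcp_pos'],s['grip_width'],s['contact_force'],'yaw',np.arctan2(M[0,1],M[1,1]),togo([.4647,-.2268,.053]))
```

```text
19.45 [ 0.46450867 -0.22588445  0.16834439] 0.16638945387788465 [-0.53649011  0.10273261 -2.56576941] yaw -0.001850290587524216 [115.3  -1.    0.2]
```

View pics/w8.png

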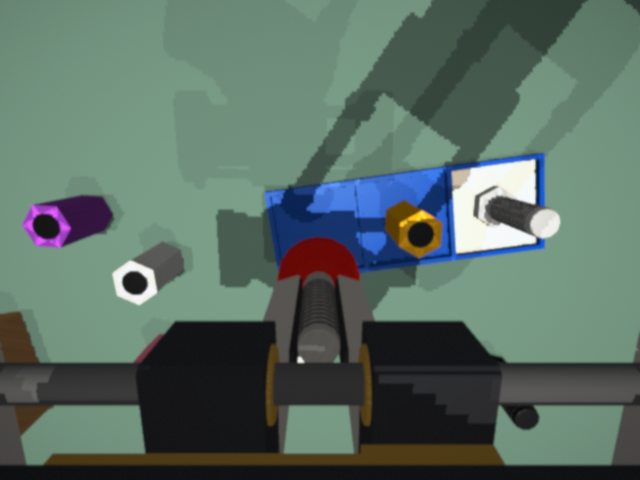

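Picture 9: the foot hangs upright over the last cell. The brass nut at (413,228) and the bright bolt at (515,212) are standing. I'll lower it.

Request:
{"method": "move_arm", "body": {"rows": [[8,[40,-1,-1],0],[8,[40,0,0],0],[8,[22,0,0],0],[8,[10,0,0],0],[8,[4,0,0],0],[8,[0,0,0],0],[45,[0,0,0],0],[45,[0,0,0],0],[45,[0,0,0],0],[45,[-20,0,0],0]]}}

```text
time_s: 20.7
tcp_pos: [0.4618, -0.2273, 0.0717]
tcp_rot: [0.706, 0.001, 0.708, 0.001]
contact_force: [0.3, -0.6, 0.7]
grip_width: 0.449
```

Request:
{"method": "move_arm", "body": {"rows": [[45,[-60,0,0],0],[60,[-60,0,0],0],[60,[0,40,15],0],[60,[0,40,15],0],[60,[0,40,15],0],[60,[0,40,15],0],[60,[0,0,0],0],[60,[0,0,0],0]]}}

```text
time_s: 21.7
tcp_pos: [0.5226, -0.0683, 0.1925]
tcp_rot: [0.707, -0.0, 0.707, 0.0]
contact_force: [0.5, -0.3, -0.2]
grip_width: 0.6
```

Run:
```python
from h import *
x=wfit('black_bolt_mid',(.598,-.064),pic='w9')
if x is not None: print(togo([*x,.2]),togo([*x,.042]))
```

```text
t 21.7 tcp [ 0.5226 -0.0683  0.1925] yaw -0.0007 f [ 0.5 -0.3 -0.2] g 0.6
black_bolt_mid 0.89 [323. 314.] <- [28. 30. 29.]
fit [ 0.5982 -0.0641] [-0. -0.  0.  0.] expected px [324. 318.]
[-7.6  4.8 75.7] [150.4   4.9  75.7]
```

View pics/w9.png

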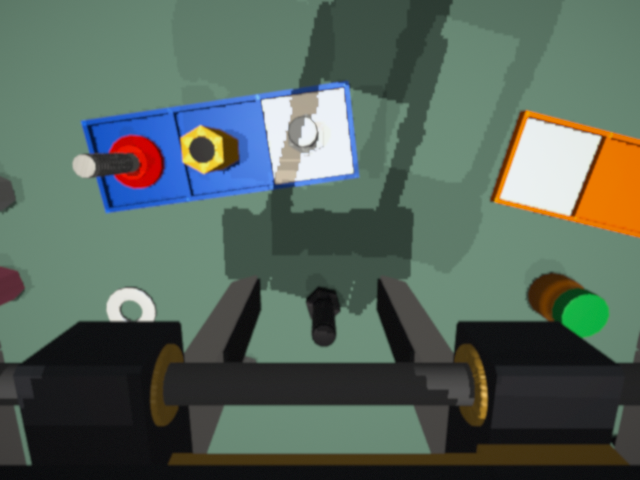

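Picture 10: the blue kit is complete and upright, and the black bolt is at (323,314). Grasp it.

Request:
{"method": "move_arm", "body": {"rows": [[60,[0,5,45],0],[60,[0,0,31],0],[60,[0,0,0],0],[60,[55,0,0],0],[60,[50,0,0],0],[60,[32,0,0],0],[60,[13,0,0],0],[60,[0,0,0],0],[10,[0,0,0],0],[10,[0,0,0],0]]}}

```text
time_s: 23.05
tcp_pos: [0.5998, -0.0631, 0.044]
tcp_rot: [0.708, -0.0, 0.706, -0.0]
contact_force: [0.2, -0.5, 0.2]
grip_width: 0.422
```

Request:
{"method": "move_arm", "body": {"rows": [[10,[0,0,0],0],[10,[0,0,0],0],[10,[0,0,0],0],[10,[0,0,0],0]]}}

```text
time_s: 23.55
tcp_pos: [0.5991, -0.063, 0.0428]
tcp_rot: [0.707, -0.0, 0.707, 0.0]
contact_force: [-0.8, -0.3, 3.4]
grip_width: 0.209
```

Run:
```python
from h import *
s,M=axes();print(s['time_s'],s['tcp_pos'],s['grip_width'],s['contact_force'],'yaw',np.arctan2(M[0,1],M[1,1]),togo([.4684,.1349,.16]))
```

```text
23.55 [ 0.59913135 -0.06301888  0.04284614] 0.20899866522135285 [-0.81202451 -0.34007343  3.4435436 ] yaw -0.0003329375713763324 [-117.3  197.9 -130.6]
```

Request:
{"method": "move_arm", "body": {"rows": [[10,[-20,0,0],0],[10,[-50,0,0],0],[10,[-48,0,0],0],[10,[0,39.6,-26.1],0],[10,[0,39.6,-26.1],0],[10,[0,39.6,-26.1],0],[10,[0,39.6,-26.1],0],[10,[0,39.6,-26.1],0],[10,[0,0,0],0],[10,[0,0,0],0]]}}

```text
time_s: 24.8
tcp_pos: [0.4685, 0.135, 0.1602]
tcp_rot: [0.707, -0.001, 0.707, 0.0]
contact_force: [0.9, 0.0, -1.1]
grip_width: 0.211
```

Run:
```python
from h import *
s,M=axes();print(s['time_s'],s['tcp_pos'],s['grip_width'],s['contact_force'],togo([.4684,.1349,.0464]))
im=save('wrist','w10')
m=vision.masks_of('wrist','orange_tray')[0];cn=max(cv2.findContours(m['pixels'].astype(np.uint8),0,2)[0],key=cv2.contourArea)
X=np.array([ray('wrist',u,v,.01)[:2] for u,v in cv2.boxPoints(cv2.minAreaRect(cn))]);print(X.round(4).tolist(),X.mean(0))
```

```text
24.8 [0.4684886  0.13495817 0.16024468] 0.2106585341542005 [ 0.91932639  0.00979925 -1.08049496] [ 1.138e+02 -0.000e+00 -1.000e-01]
[[0.4992, 0.0869], [0.4218, 0.1066], [0.4557, 0.2551], [0.5374, 0.2439]] [0.47853038 0.17312728]
```

View pics/w10.png

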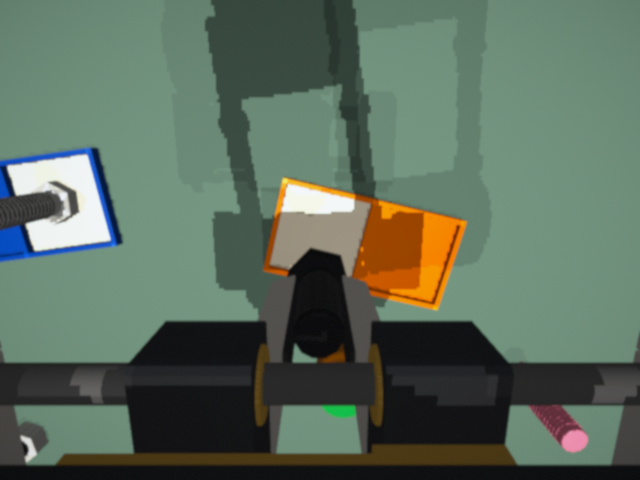

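Picture 11: the black bolt hangs upright over the orange tray's white cell. Both tray estimates agree to 2 mm. I'll lower it.

Request:
{"method": "move_arm", "body": {"rows": [[10,[40,1,1],0],[10,[38,0,0],0],[10,[22,0,0],0],[10,[10,0,0],0],[10,[4,0,0],0],[10,[0,0,0],0],[45,[0,0,0],0],[45,[0,0,0],0],[45,[0,0,0],0],[45,[-20,0,0],0]]}}

```text
time_s: 26.15
tcp_pos: [0.4681, 0.136, 0.0658]
tcp_rot: [0.706, -0.0, 0.708, 0.0]
contact_force: [-0.3, 0.4, 0.3]
grip_width: 0.444
```

Request:
{"method": "move_arm", "body": {"rows": [[45,[-60,0,0],0],[45,[-60,0,0],0],[45,[0,-60,-4],0],[45,[0,-60,-4],0],[45,[0,-60,-4],0],[45,[0,-60,-4],0],[45,[0,-60,-4],0],[45,[0,-60,-4],0],[45,[0,-60,-4],0],[45,[0,-60,-4],0]]}}

```text
time_s: 27.4
tcp_pos: [0.4371, -0.3458, 0.1867]
tcp_rot: [0.707, -0.0, 0.707, -0.0]
contact_force: [0.9, -0.5, 0.2]
grip_width: 0.451
```

Request:
{"method": "move_arm", "body": {"rows": [[45,[0,-18,0],0],[45,[0,0,0],0],[45,[0,0,0],0]]}}

```text
time_s: 27.78
tcp_pos: [0.4374, -0.3599, 0.1864]
tcp_rot: [0.707, 0.0, 0.707, 0.001]
contact_force: [-0.4, 1.1, -0.4]
grip_width: 0.453
```

Run:
```python
from h import *
x=wfit('steel_nut_mid',(.4915,-.362),pic='w11')
if x is not None: print(togo([*x,.2]),togo([*x,.033]))
c=proj('wrist',[.4915,-.362,.06]);im=cv2.imread('pics/w11.png');u,v=c.astype(int)
h=60;a=cv2.resize(im[v-h:v+h,u-80:u+80],None,fx=4,fy=4,interpolation=cv2.INTER_CUBIC)
cv2.imwrite('pics/w11c.png',a)
```

```text
t 27.77 tcp [ 0.4374 -0.3599  0.1864] yaw -0.0013 f [-0.4  1.1 -0.4] g 0.453
steel_nut_mid 0.81 [317. 297.] <- [112. 113. 109.]
fit [ 0.492  -0.3611] [-1.3  0.5  1.3 -0.4] expected px [315. 298.]
steel_nut_mid 0.81 [245. 251.]  [71. 38. 84.]
steel_nut_mid 0.64 [310. 410.]  [149. 104. 119.]
[-13.3  -1.3  54.4] [153.7  -1.4  54.4]
```

View pics/w11c.png

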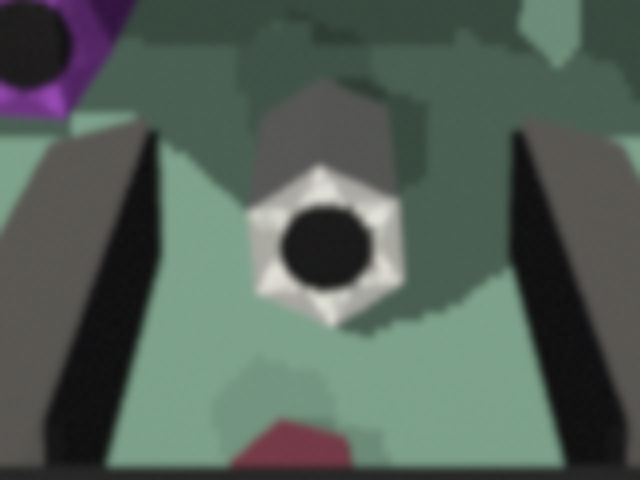

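Picture 12: the nut in the crop centre (325,245) is bright steel, with purple at upper left and pink below left alone. Its flats lie about 4–5° off the jaw axis, and the fingers clear its neighbours.

Request:
{"method": "move_arm", "body": {"rows": [[45,[0,-1.5,35],0],[45,[0,0,19],-0.07],[45,[0,0,0],0],[45,[55,0,0],0],[45,[50,0,0],0],[45,[33,0,0],0],[45,[15,0,0],0],[45,[0,0,0],0],[45,[0,0,0],0]]}}

```text
time_s: 29.0
tcp_pos: [0.4922, -0.3641, 0.0351]
tcp_rot: [0.707, -0.025, 0.706, 0.024]
contact_force: [-0.2, 0.2, 1.2]
grip_width: 0.449
```

Run:
```python
from h import *
s,M=axes();print(s['time_s'],s['tcp_pos'],s['grip_width'],s['contact_force'],togo([.492,-.3612,.033]))
```

```text
29.0 [ 0.49221298 -0.36412499  0.03506076] 0.4491345229378211 [-0.20623034  0.24202867  1.18766065] [ 2.1  2.9 -0. ]
```

Request:
{"method": "move_arm", "body": {"rows": [[45,[1,2,0],0],[15,[0,0,0],0],[15,[0,0,0],0],[15,[0,0,0],0],[15,[0,0,0],0],[15,[0,0,0],0]]}}

```text
time_s: 29.75
tcp_pos: [0.4915, -0.3615, 0.033]
tcp_rot: [0.707, -0.025, 0.706, 0.025]
contact_force: [-1.1, 0.7, 5.4]
grip_width: 0.319
```

Request:
{"method": "move_arm", "body": {"rows": [[15,[-20,0,0],0],[15,[-50,0,0],0],[15,[-50,0,0],0],[15,[0,0,0],0.07],[15,[0,0,0],0]]}}

```text
time_s: 30.38
tcp_pos: [0.4909, -0.3611, 0.1521]
tcp_rot: [0.707, -0.0, 0.707, 0.001]
contact_force: [-0.9, -0.0, -1.4]
grip_width: 0.317
```

Run:
```python
from h import *
s,M=axes();print(s['time_s'],s['tcp_pos'],s['grip_width'],s['contact_force'],togo([.486,.209,.037]))
```

```text
30.375 [ 0.49090518 -0.36111955  0.15208172] 0.3173203739532546 [-0.94128956 -0.01041094 -1.39185991] [115.4 570.1  -4.3]
```

Request:
{"method": "move_arm", "body": {"rows": [[15,[0,57,-0.4],0],[15,[0,57,-0.4],0],[15,[0,57,-0.4],0],[15,[0,57,-0.4],0],[15,[0,57,-0.4],0],[15,[0,57,-0.4],0],[15,[0,57,-0.4],0],[15,[0,57,-0.4],0],[15,[0,57,-0.4],0],[15,[0,57,-0.4],0]]}}

```text
time_s: 31.62
tcp_pos: [0.486, 0.2102, 0.151]
tcp_rot: [0.706, -0.001, 0.708, 0.0]
contact_force: [0.6, -0.2, -2.7]
grip_width: 0.321
```

Request:
{"method": "move_arm", "body": {"rows": [[15,[0,0,0],0],[15,[0,0,0],0],[15,[0,0,0],0]]}}

```text
time_s: 32.0
tcp_pos: [0.4868, 0.2072, 0.1519]
tcp_rot: [0.707, 0.0, 0.708, -0.001]
contact_force: [0.4, -0.5, -1.7]
grip_width: 0.317
```

Run:
```python
from h import *
s,M=axes();print(s['time_s'],s['tcp_pos'],s['grip_width'],s['contact_force'],togo([.486,.209,.0365]))
```

```text
32.0 [0.48682674 0.20719265 0.15185758] 0.31733792817155504 [ 0.43807279 -0.45243532 -1.73428129] [115.4   1.9  -0.7]
```

Request:
{"method": "move_arm", "body": {"rows": [[15,[40,1,0],0],[15,[40,0,0],0],[15,[22,0,0],0],[15,[9,0,0],0],[15,[4,0,0],0],[15,[0,0,0],0],[48,[0,0,0],0],[48,[0,0,0],0],[48,[0,0,0],0],[48,[-20,0,0],0]]}}

```text
time_s: 33.25
tcp_pos: [0.486, 0.2094, 0.0568]
tcp_rot: [0.706, -0.0, 0.708, -0.0]
contact_force: [0.6, 0.1, 0.3]
grip_width: 0.481
```

Request:
{"method": "move_arm", "body": {"rows": [[48,[-60,0,0],0],[48,[-60,0,0],0],[48,[-30,0,-50],0],[48,[0,0,-60],0],[48,[0,0,-60],0],[48,[0,0,0],0],[48,[0,0,0],0]]}}

```text
time_s: 34.12
tcp_pos: [0.318, 0.2099, 0.2081]
tcp_rot: [0.708, -0.0, 0.706, 0.001]
contact_force: [-0.4, 0.0, -0.2]
grip_width: 0.48
```

Run:
```python
from h import *
a=save('top','t12');b=save('scene','s12')
T={'bright_bolt_mid':(.4425,-.079),'brass_nut_mid':(.454,-.1525),'foot_mid':(.4647,-.2268),'black_bolt_mid':(.4694,.136),'steel_nut_mid':(.486,.209)}
for n,w in T.items():
  for c in ['top','scene']:
    e=proj(c,[*w,.04])
    for m in vision.masks_of(c,n):
        if np.linalg.norm(np.array(m['point'])*[640,480]-e)<15:
            x,f=fit(c,n,m['pixels'],w,.003);print(n,c,'off mm',((x-w)*1000).round(1),f.round(1));break
A=cv2.resize(a[165:345,130:530],(800,360),interpolation=cv2.INTER_CUBIC);B=cv2.resize(b[150:300,100:533],(800,240),interpolation=cv2.INTER_AREA)
cv2.imwrite('pics/f12.png',np.vstack([A,B])[...,::-1])
print(robot.read_state()['time_s'],robot.read_state()['tcp_pos'])
```

```text
bright_bolt_mid top off mm [-2.7 -2.1] [-0.4  0.   0.4 -0. ]
bright_bolt_mid scene off mm [ 1.4 -1. ] [ 0.2 -0.6 -0.2  0.6]
brass_nut_mid scene off mm [ 2.1 -2. ] [-1.  -0.6  1.1  0.5]
foot_mid top off mm [-2.4 -2.8] [ 0.  -0.5 -0.   0.5]
foot_mid scene off mm [ 3.3 -0.6] [ 0.  -0.1 -0.   0.1]
black_bolt_mid top off mm [-1.8 -1.2] [-0.8 -1.1  0.9  1.2]
steel_nut_mid top off mm [-0.3 -0.9] [-0.6 -0.4  0.7  0.4]
steel_nut_mid scene off mm [4.1 0.6] [-0.4 -0.6  0.3  0.5]
34.725 [0.31726505 0.20957775 0.20737669]
```

View pics/f12.png

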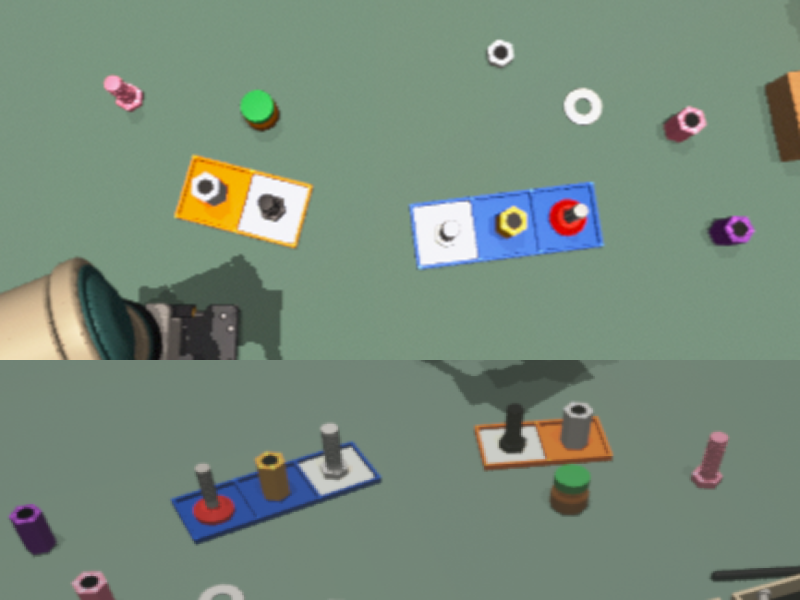

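Picture 13: all five pieces stand upright in the middle of their cells. The jar, washer, flat nut and look-alikes have not moved, and the arm is clear.

```bash
python3 -c "
from h import *
print(sign_off())"
```

```text
the job is handed in; nothing more can be done
None
```

Both kits are made up and the job is handed in, at about 35 s of robot time against the 131 s limit.

- **Blue tray:** the bright bolt is in the white-floored cell, the long brass nut in the middle cell and the red levelling foot in the last cell.
- **Orange tray:** the black bolt is in the white-floored cell and the long steel nut in the other.
- **Left alone:** the final picture shows the jar, washer, flat nut and the pink and purple look-alikes where they were.

**Last checks:** the final top and scene pictures show all five pieces upright and mid-cell, with the arm clear. The fitted positions are within about 4 mm of the cell centres.

**Disagreements:** the two cameras differ by up to about 6 mm along x, mostly in opposite directions. The network did not give a usable second view for the brass nut (scene only) or the black bolt (top only), so for those the other camera's picture was the only cross-check.

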